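# Index the rotary inspection fixture to the green hole

## Robot

A 7-joint arm with a two-finger parallel gripper is mounted at the origin on the work surface. World frame = base frame: x ahead of the robot, y to its left, z up, the work surface at z = 0. Lengths are in m, angles in rad, forces in N, time in s.
With the tool pointing down it reaches from about 0.425 to 0.875 m from the base axis. Payload 4.7 kg.
Tool frame: the origin (TCP) lies midway between the tips of the shut fingers; the grasp point (between the pads) lies ctrl.grasp_offset behind it (ctrl.grasp_offset is the distance from the TCP to the grasp point, in m); z points along the fingers, y is the line along which they close (so a half turn about z gives the same grasp; the last joint's range is limited). The gripper opens to 87 mm and grips with 3 to 60 N. Pads are 19 mm wide; open, the fingers measure 117 mm over their backs; the gripper's body (75 mm by 190 mm) begins 51 mm behind the grasp point.
Start: joints at [1.265, 0.321, -0.07, 1.45, 0.023, 1.371, -0.057], TCP at [0.204, -0.617, 0.223] pointing down, gripper open.
Joint ranges: [-2.86, 2.86], [-0.3, 2.09], [-1.38, 1.24], [0.06, 2.45], [-1.56, 4.7], [0.09, 2.05], [-2.69, 2.69]. Speed limits (rad/s): [2.57, 2.57, 3.14, 3.14, 3.14, 3.14, 3.14].

## Interface

Orientations are given as a rotation vector (axis times angle).
In Python, from bench import ctrl gives the robot as it stands. The module is installed in compiled form; this text tells all that it offers.
- The arm moves only by the tool jog_arm, never from a script. Its argument "moves" is one flat list of numbers, 7 for each row, row after row: the shift along the tool's x, y, z in units of 30 cm (1.0 is 30 cm), then the turn, a rotation vector about the tool's x, y, z in units of 60 degrees (1.0 is 60 degrees), then the gripper's target within -1 to 1 (fully open at 1, half-way at 0, shut at -1). In form: [x, y, z, wx, wy, wz, fingers, x, y, z, wx, wy, wz, fingers, ...]. A call has exactly 8 rows; each row is the pose to reach, as a shift and turn from the pose commanded when the call began, along the tool's axes at that moment; what a row does not reach only later rows make up. A row lasts 1/8 s, in which the tool goes at most 62.5 mm and 10.7 degrees, less where a joint would pass 70% of its speed; a pose out of reach is approached as far as the arm can. A call with a number of a shift or a turn outside -1 to 1 is refused whole. A call with a gripper value outside its range is refused whole. The fingers move at their own pace and stop on an object; "newtons" is the grip in N (left out, the last holds). Time passes only in rows, so rows that repeat a pose let the fingers close, or fill a call up. It gives the time, the measured TCP pose, the force, the opening and the grip force at its end, in the units of the state.
- ctrl.get_state(): the state, without advancing time (a new reading comes with each control period).
- ctrl.get_image(name): name is "scene" or "top" or "wrist"; returns a dict with "pixels" (420x560x3 uint8, red, green, blue), "fx", "fy", "cx", "cy" (pixels), "dist" ([k1, k2, p1, p2, k3] as OpenCV has them; the pictures are not rectified), "xyz" and "rotation" of the camera in the world; the wrist camera has in their place "tool_from_camera" (4x4, takes a point from camera to tool coordinates, whose origin is the TCP and whose axes are the flange's). Camera axes: x right, y up, looking along -z (the intrinsics and any distortion apply to the point x, -y, -z); pixel columns grow to the right and rows downward; lengths in m; the calibration is good to about 2 mm. A picture is of the moment at which its call begins: read the wrist's pose just before it. There is no depth.
- ctrl.close_job(): hands the job in; it is judged then, once.
The state is a dict: "time": time; "joint_positions": joint angles; "qd": joint speeds; "joint_torque": joint torques, N m; "position": TCP position; "tool_rot": TCP orientation; "ft_force": force on the tool from outside, world axes, zero at the start; "torque": the same for the moment, N m; "grip_width": opening from 0.0 (shut) to 1.0 (fully open); "grip_force": force on a finger pad.
Only numpy, scipy, OpenCV 4.12 (cv2) and the standard library are available. Lean on these libraries where they do the work, as an engineer would, in place of code of your own. Each camera call takes 0.05 s, during which the arm holds its last target. There are 200 camera calls.

## Task

Press the orange plunger on the rotary fixture in and, with it pressed, turn the table one hole round to the neighbouring hole with the green bushing, then let the plunger spring fully out so that it locks there. Turn it only that way, not towards the plain neighbour and not past the green hole. Only push, with the fingertips and not with the rest of the gripper: leave the printed part seated in its nest, do not lift it, and leave the other things on the bench where they are.

Things in the scene. Friction and masses are not known exactly. Their poses are not given: they have to be found in the camera images.
- index_base: round fixture base bolted to the bench, dark steel with an aluminium top, 320 mm in diameter, its top 40 mm above the bench; origin at the centre of its underside, z up. Eight holes (21 mm, 45 degrees apart, joined by a narrow black groove) lie on a circle of 120 mm radius about its centre. The plunger starts locked in the hole on its -x side.
- table_axis (a point): point on the vertical turning axis of the table, at the height of the table's upper face, 55 mm above the bench
- turntable (a joint): angle of the rotary table in rad, 0 at the start, positive anticlockwise seen from above; one hole is 0.785 rad. Grey round table, 156 mm in diameter, with an arm that carries the plunger. Turning takes 2 to 4 N at the plunger; while the plunger is out in a hole the table is locked, with 0.01 to 0.02 rad of play
- plunger (a joint): how far the orange plunger is pressed in, in m: 0 fully out (locked in a hole), 0.012 fully in. A spring pushes it up with 4 N at 0 and 10 N at 0.012. Pressed more than about 0.007 the table is free to turn; let go between two holes it rides at 0.006, and it snaps out to 0 when the table comes to a hole, locking it
- knob_top (a point): centre of the flat upper face of the orange plunger knob (51 mm in diameter, 75 mm above the bench when out); it is pressed straight down, anywhere on its face, and moves with the table on a circle of 120 mm radius about the turning axis
- collar_rim (a point): centre of the upper rim of the round black collar that surrounds the knob and turns with the table: 64 mm inner and 74 mm outer diameter, rim 87 mm above the bench, 12 mm above the knob when that is out. Closed fingertips fit inside and can push on its inner wall to turn the table
- nest (a point): centre of the upper face of the rotary table, where the printed part sits between four steel ledges 6 mm high; turns with the table
- green_bush: flat green bushing, 36 mm in diameter, around the hole to go to; origin at the hole's centre on the base's top. It lies one hole clockwise or one hole anticlockwise from the plunger's first hole
- plain_bush: flat plain aluminium bushing, 36 mm in diameter, around the neighbouring hole on the other side, not to be used; origin at the hole's centre
- printed_part: loose cream printed part, 94 x 54 x 36 mm, sitting in the nest in the middle of the table, its top 91 mm above the bench; origin at the centre of its underside. It rides round with the table
- screwdriver: screwdriver with grey handle, 190 mm long, lying on the bench; not to be moved
- caliper: steel caliper with blue slide, 170 x 71 x 12 mm, lying on the bench; not to be moved
- printed_clip: small cream printed bracket, 60 x 40 x 46 mm, standing on the bench; not to be moved
Things that resemble listed ones, but are neither listed nor needed, are in the scene too. What is shaped like the printed_part but purple or yellow is not meant.

How it is judged:
By the outcome, as a careful person would: the job done as asked, in the order asked, and still so for the second after the job is handed in, with the robot touching nothing.
It also fails if it takes over 42 s, if anything falls off the work surface, if the arm or the gripper's body presses on something with over 40 N, if the wrist force passes 120 N, or if a joint passes its speed limit or range.

## Working session

There is one attempt and no reset: what is moved stays moved. The work goes in short steps, Python scripts to look and compute and a tool call to move; the robot and the scene stay as the last step left them, time stands still between calls to the robot, and variables do not carry over. Pictures are saved under pics/ and viewed, at most 10 in all, crops included, and the job is handed in when it is done.

Besides the shell and the picture viewer there is one more tool, called after ">>>" by a JSON object that holds its "method" and its "body", one argument or row to a line. jog_arm: Moves the arm, as the interface text tells. Its arguments: {"type":"object","properties":{"moves":{"type":"array"},"newtons":{"type":"number"}},"required":["moves"]}

```bash
mkdir -p pics
cat > h.py <<'E'
import numpy as np, cv2, pickle
from scipy.spatial.transform import Rotation as R
from bench import ctrl
def grab(n,f):
    s=ctrl.get_state(); im=ctrl.get_image(n); im['state']=s
    cv2.imwrite(f'pics/{f}.png',im['pixels'][:,:,::-1]); pickle.dump(im,open(f'{f}.pkl','wb')); return im
def load(f): return pickle.load(open(f+'.pkl','rb'))
def campose(im):
    if 'xyz' in im:
        r=np.array(im['rotation'],float)
        return np.array(im['xyz']), (r if r.shape==(3,3) else R.from_rotvec(r).as_matrix())
    T=np.array(im['tool_from_camera']); s=im['state']; Q=R.from_rotvec(s['tool_rot']).as_matrix()
    return Q@T[:3,3]+np.array(s['position']), Q@T[:3,:3]
def ray(im,uv,z):
    K=np.array([[im['fx'],0,im['cx']],[0,im['fy'],im['cy']],[0,0,1.]])
    u=cv2.undistortPoints(np.array([[uv]],float),K,np.array(im['dist'],float))[0,0]
    c,Q=campose(im); d=Q@np.array([u[0],-u[1],-1]); return c+d*(z-c[2])/d[2]
E
python3 - <<'E'
from h import *
a=grab('top','top0'); b=grab('scene','sc0')
print(a['xyz'],b['xyz'],np.shape(a['rotation']));s=ctrl.get_state();print(s['position'],s['tool_rot'],s['time'],ctrl.grasp_offset)
E
```

```text
[ 0.59376226 -0.0186175   1.1787172 ] [ 1.41507219 -0.00742188  1.19789417] (3,)
[ 0.20412899 -0.61659729  0.22158047] [-3.09985487e+00 -4.99949820e-01  6.07428226e-04] 0.1 0.0187
```

View pics/top0.png

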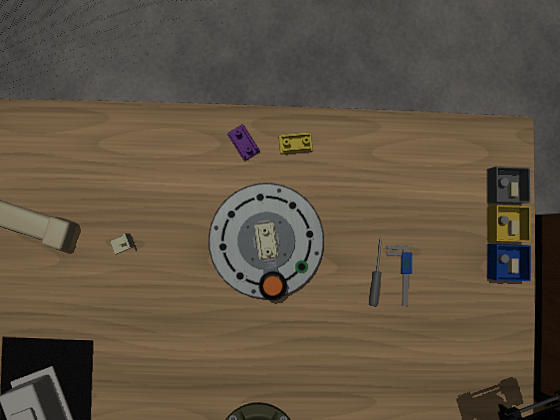

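View pics/sc0.png

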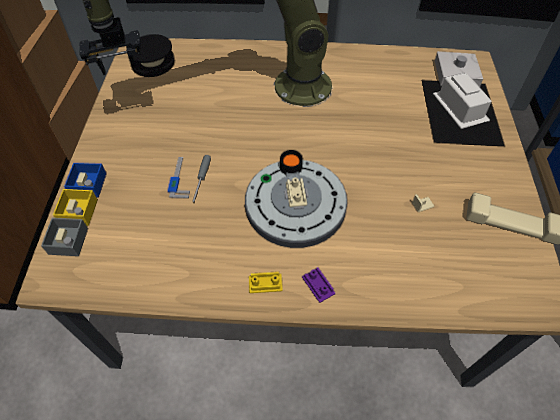

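The top view shows the knob at about (272,286), the green bushing at (302,267), the base centre near (266,241), and the real cream part at (265,241). The purple and yellow look-alikes are at (243,142) and (296,143). From the knob, green lies anticlockwise seen from above.

Run:
```python
from h import *
P={}
for f in ('top0','sc0'):
    im=load(f); hsv=cv2.cvtColor(im['pixels'],cv2.COLOR_RGB2HSV)
    x0,y0,x1,y1=(200,175,335,305) if f=='top0' else (235,140,360,250)
    for n,lo,hi,z in (('knob',(3,150,120),(18,255,255),.075),('green',(60,100,40),(95,255,255),.041)):
        m=cv2.inRange(hsv,lo,hi); k=np.zeros_like(m);k[y0:y1,x0:x1]=m[y0:y1,x0:x1]
        M=cv2.moments(k,True); uv=(M['m10']/M['m00'],M['m01']/M['m00'])
        print(f,n,np.round(uv,1),int(M['m00']),np.round(ray(im,uv,z),4))
im=load('top0'); g=[(266,241)]
print(ray(im,(266,240.5),.04))
# 8 groove holes: dark blobs
gr=cv2.cvtColor(im['pixels'],cv2.COLOR_RGB2GRAY)
m=(gr<45).astype(np.uint8); m[:, :205]=0;m[:,330:]=0;m[:178]=0;m[302:]=0
m=cv2.morphologyEx(m,cv2.MORPH_OPEN,np.ones((4,4),np.uint8))
n,l,st,c=cv2.connectedComponentsWithStats(m)
pts=[]
for i in range(1,n):
    w=ray(im,c[i],.04); print(np.round(c[i]),st[i,4],np.round(w,4)); pts.append(w[:2])
c=cv2.resize(im['pixels'][170:310,195:335],(600,600),interpolation=cv2.INTER_CUBIC);cv2.imwrite('pics/crop0.png',c[:,:,::-1])
```

```text
top0 knob [272.3 285.3] 266 [ 0.448  -0.0303  0.075 ]
top0 green [301.5 266.4] 85 [ 0.4965 -0.1091  0.041 ]
sc0 knob [290.7 160.1] 150 [ 0.4455 -0.028   0.075 ]
sc0 green [265.6 178.2] 57 [ 0.496  -0.1054  0.041 ]
[ 0.56463784 -0.01013971  0.04      ]
[261. 198.] 25 [0.6808 0.007  0.04  ]
[293. 206.] 25 [ 0.6613 -0.0817  0.04  ]
[232. 215.] 25 [0.6318 0.085  0.04  ]
[310. 235.] 33 [ 0.5841 -0.1316  0.04  ]
[224. 248.] 32 [0.5425 0.1052 0.04  ]
[302. 268.] 38 [ 0.4935 -0.1107  0.04  ]
[277. 288.] 258 [ 0.4352 -0.0447  0.04  ]
[241. 277.] 33 [0.4648 0.0562 0.04  ]
[262. 286.] 50 [ 0.4394 -0.0031  0.04  ]
```

View pics/crop0.png

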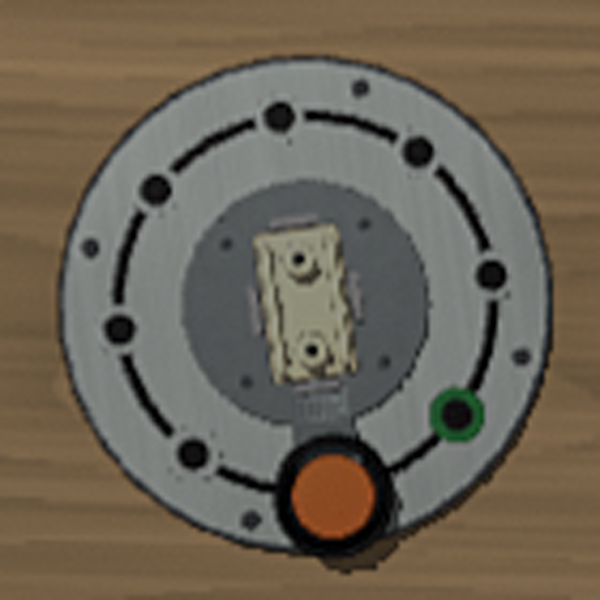

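The crop confirms it: the orange knob in its black collar sits at the bottom. The green bushing is the next hole to its right (anticlockwise) and the plain neighbour is to the left. The axis is about (0.563,-0.012), the knob (0.446,-0.031) and the green hole (0.494,-0.109). I'll move towards the knob with the fingers shut and square the yaw.

>>> {"method": "jog_arm", "body": {
  "moves": [0.16,-0.1,0,0,0,0.05,-1,0.32,-0.2,0,0,0,0.1,-1,0.48,-0.3,0,0,0,0.15,-1,0.64,-0.4,0,0,0,0.2,-1,0.8,-0.5,0,0,0,0.25,-1,0.97,-0.59,0,0,0,0.306,-1,0.97,-0.59,0,0,0,0.306,-1,0.97,-0.59,0,0,0,0.306,-1],
  "newtons": 20
}}

```text
time: 1.1
position: [0.4243, -0.3579, 0.2222]
tool_rot: [3.141, -0.001, -0.002]
ft_force: [-0.3, -0.8, 0.4]
grip_width: 0.171
grip_force: 0.0
```

>>> {"method": "jog_arm", "body": {
  "moves": [0.01,-0.16,0,0,0,0,-1,0.03,-0.32,0,0,0,0,-1,0.04,-0.48,0,0,0,0,-1,0.05,-0.64,0,0,0,0,-1,0.06,-0.8,0,0,0,0,-1,0.07,-0.9,0,0,0,0,-1,0.07,-0.95,0,0,0,0,-1,0.07,-0.95,0,0,0,0,-1]
}}

```text
time: 2.1
position: [0.4459, -0.0735, 0.2226]
tool_rot: [3.141, -0.002, -0.0]
ft_force: [0.4, -0.4, 1.1]
grip_width: 0.003
grip_force: 0.0
```

Run:
```python
from h import *
im=grab('wrist','w0'); print(im['state']['position'],campose(im)[0])
hsv=cv2.cvtColor(im['pixels'],cv2.COLOR_RGB2HSV)
for n,lo,hi,z in (('knob',(3,150,100),(18,255,255),.075),('green',(60,100,40),(95,255,255),.041)):
    m=cv2.inRange(hsv,lo,hi);M=cv2.moments(m,True)
    if M['m00']<50: continue
    uv=(M['m10']/M['m00'],M['m01']/M['m00']); print(n,np.round(uv,1),M['m00'],cv2.boundingRect(m),np.round(ray(im,uv,z),4))
```

```text
[ 0.44590252 -0.07348195  0.22255336] [ 0.5180128  -0.07459456  0.38438953]
knob [241.3 193.4] 1953.0 (216, 169, 51, 50) [ 0.4476 -0.0303  0.075 ]
green [316.1 141.9] 557.0 (300, 126, 33, 34) [ 0.4961 -0.1074  0.041 ]
```

View pics/w0.png

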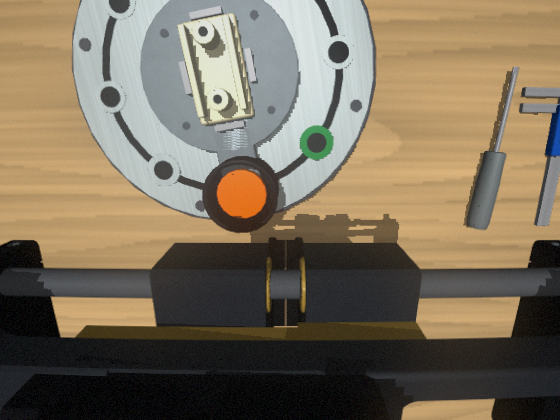

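The wrist view shows the knob at (241,193), giving (0.447,-0.030). Green is at (316,142), giving (0.496,-0.108), so the axis is about (0.565,-0.010). Next I move above the knob and descend into the collar.

>>> {"method": "jog_arm", "body": {
  "moves": [0.004,-0.07,0.05,0,0,0,-1,0.004,-0.132,0.15,0,0,0,-1,0.004,-0.132,0.25,0,0,0,-1,0.004,-0.132,0.33,0,0,0,-1,0.004,-0.132,0.39,0,0,0,-1,0.004,-0.132,0.43,0,0,0,-1,0.004,-0.132,0.45,0,0,0,-1,0.004,-0.132,0.45,0,0,0,-1]
}}

```text
time: 3.15
position: [0.4474, -0.0334, 0.0875]
tool_rot: [-3.142, 0.002, 0.0]
ft_force: [0.4, -0.2, -0.1]
grip_width: 0.001
grip_force: 0.0
```

>>> {"method": "jog_arm", "body": {
  "moves": [0,0,0.015,0,0,0,-1,0,0,0.03,0,0,0,-1,0,0,0.042,0,0,0,-1,0,0,0.054,0,0,0,-1,0,0,0.064,0,0,0,-1,0,0,0.074,0,0,0,-1,0,0,0.077,0,0,0,-1,0,0,0.077,0,0,0,-1]
}}

```text
time: 4.15
position: [0.4474, -0.033, 0.0651]
tool_rot: [3.141, -0.001, -0.0]
ft_force: [-3.1, 0.6, 7.1]
grip_width: 0.006
grip_force: 4.2
```

>>> {"method": "jog_arm", "body": {
  "moves": [0.007,0.032,0.002,0,0,0,-1,0.019,0.065,0.002,0,0,0,-1,0.032,0.097,0.002,0,0,0,-1,0.049,0.128,0.002,0,0,0,-1,0.068,0.157,0.002,0,0,0,-1,0.09,0.184,0.002,0,0,0,-1,0.09,0.184,0.002,0,0,0,-1,0.09,0.184,0.002,0,0,0,-1]
}}

```text
time: 5.15
position: [0.4767, -0.089, 0.0654]
tool_rot: [3.14, -0.001, 0.007]
ft_force: [0.5, -0.2, 8.7]
grip_width: 0.006
grip_force: 4.1
```

Run:
```python
from h import *
im=grab('wrist','w1'); grab('top','t1'); grab('scene','s1')
a=load('t1')['pixels'][170:310,195:335]; b=load('s1')['pixels'][135:250,225:365]
c=np.hstack([cv2.resize(x,(400,400),interpolation=cv2.INTER_CUBIC) for x in (a,b)]);cv2.imwrite('pics/c1.png',c[:,:,::-1])
```

```text
(no output)
```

View pics/c1.png

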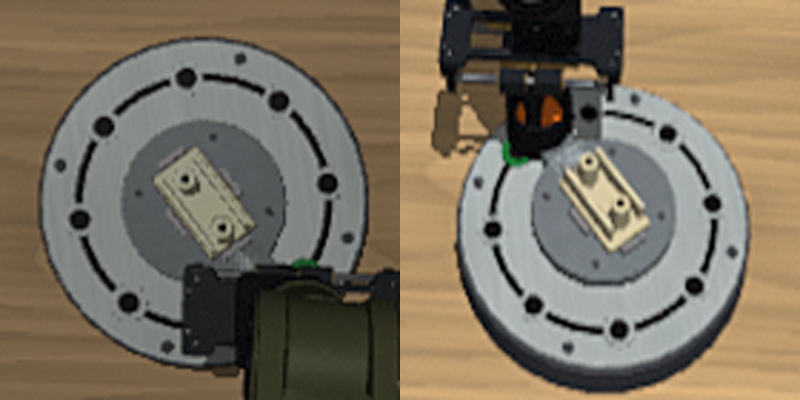

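View pics/w1.png

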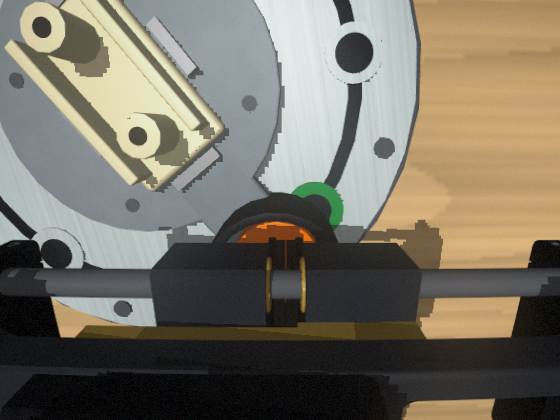

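The crops show the table has turned anticlockwise about 30°, with the part still seated. The fingertips are near the middle of the knob and the collar is next to green. I'll measure the angle from the part's two bosses: (207,32),(221,98) before and (42,27),(138,135) now.

Run:
```python
from h import *
def ang(f,p,q):
    im=load(f); a,b=ray(im,p,.091),ray(im,q,.091); d=b-a; print((a+b)/2, np.linalg.norm(d)); return np.degrees(np.arctan2(d[1],d[0]))
a0=ang('w0',(207,32),(221,98));a1=ang('w1',(42,27),(138,135));print(a1-a0)
im=load('w1'); print(ray(im,(315,208),.041), im['state']['position'])
```

```text
[ 0.56456557 -0.01309626  0.091     ] 0.054504523647651286
[ 0.56479506 -0.00981213  0.091     ] 0.05569805513576684
29.16206674185966
[ 0.4972845  -0.10819466  0.041     ] [ 0.47667718 -0.08902798  0.06544652]
```

>>> {"method": "jog_arm", "body": {
  "moves": [0.015,0.015,0,0,0,0,-1,0.029,0.03,0,0,0,0,-1,0.045,0.044,0,0,0,0,-1,0.061,0.057,0,0,0,0,-1,0.061,0.057,0,0,0,0,-1,0.061,0.057,-0.015,0,0,0,-1,0.061,0.057,-0.03,0,0,0,-1,0.061,0.057,-0.045,0,0,0,-1]
}}

```text
time: 6.3
position: [0.4921, -0.1053, 0.0771]
tool_rot: [-3.141, 0.001, 0.001]
ft_force: [-0.4, 0.6, -0.5]
grip_width: 0.005
grip_force: 0.0
```

Run:
```python
from h import *
im=grab('wrist','w2'); print(im['state']['position'],im['state']['ft_force'])
```

```text
[ 0.49212585 -0.10526176  0.07707183] [-0.43371021  0.57915951 -0.53844103]
```

View pics/w2.png

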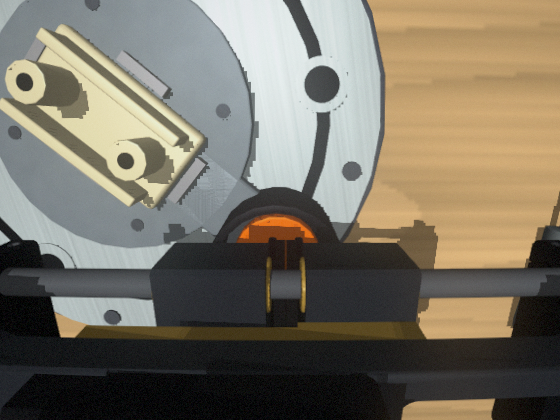

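The part is seated, its bosses at (26,81) and (126,160), and the plunger is riding almost at green. Next I push gently on the collar's inner wall, with the tips clear of the knob, until it snaps out.

>>> {"method": "jog_arm", "body": {
  "moves": [0.008,0.006,-0.003,0,0,0,-1,0.016,0.012,-0.005,0,0,0,-1,0.024,0.018,-0.005,0,0,0,-1,0.031,0.022,-0.005,0,0,0,-1,0.037,0.026,-0.005,0,0,0,-1,0.042,0.029,-0.005,0,0,0,-1,0.046,0.031,-0.005,0,0,0,-1,0.046,0.031,-0.005,0,0,0,-1]
}}

```text
time: 7.35
position: [0.5052, -0.1137, 0.0785]
tool_rot: [-3.14, 0.0, 0.005]
ft_force: [-4.7, 2.9, 3.0]
grip_width: 0.003
grip_force: 2.5
```

Run:
```python
from h import *
def ang(f,p,q):
    im=load(f); a,b=ray(im,p,.091),ray(im,q,.091); d=b-a; return np.degrees(np.arctan2(d[1],d[0]))
print(ang('w2',(26,81),(126,160))-ang('w0',(207,32),(221,98)))
```

```text
39.53339683208836
```

>>> {"method": "jog_arm", "body": {
  "moves": [0.002,0.001,0,0,0,0,-1,0.004,0.003,0,0,0,0,-1,0.006,0.004,0,0,0,0,-1,0.008,0.006,0,0,0,0,-1,0.01,0.007,0,0,0,0,-1,0.012,0.008,0,0,0,0,-1,0.012,0.008,0,0,0,0,-1,0.012,0.008,0,0,0,0,-1]
}}

```text
time: 8.35
position: [0.5089, -0.1153, 0.0785]
tool_rot: [-3.14, -0.001, 0.004]
ft_force: [-4.4, 4.6, 2.6]
grip_width: 0.003
grip_force: 2.7
```

Run:
```python
from h import *
im=grab('wrist','w3'); print(im['state']['position'],im['state']['ft_force'])
```

```text
[ 0.5089426  -0.11531946  0.07850212] [-4.37465928  4.57732746  2.56342427]
```

View pics/w3.png

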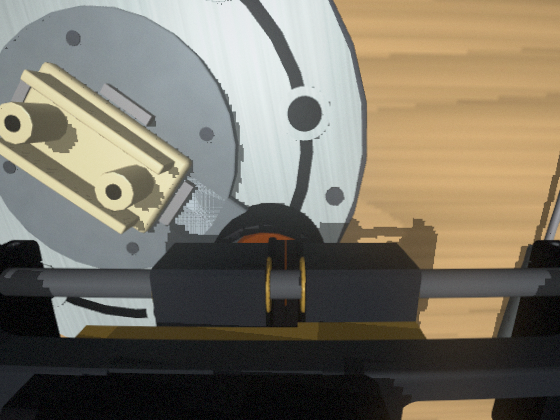

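The part is still seated, with its bosses at (13,122) and (114,190). The push force is steady, so the table is still sliding and not locked yet.

Run:
```python
from h import *
def ang(f,p,q):
    im=load(f); a,b=ray(im,p,.091),ray(im,q,.091); d=b-a; return np.degrees(np.arctan2(d[1],d[0]))
print(ang('w3',(13,122),(114,190))-ang('w0',(207,32),(221,98)))
```

```text
43.82275442415309
```

>>> {"method": "jog_arm", "body": {
  "moves": [0.002,0.001,0,0,0,0,-1,0.004,0.002,0,0,0,0,-1,0.005,0.003,0,0,0,0,-1,0.006,0.004,0,0,0,0,-1,0.007,0.005,0,0,0,0,-1,0.008,0.005,0,0,0,0,-1,0.008,0.005,0,0,0,0,-1,0.008,0.005,0,0,0,0,-1]
}}

```text
time: 9.4
position: [0.5122, -0.118, 0.0787]
tool_rot: [-3.141, 0.0, 0.001]
ft_force: [-1.7, 5.6, -0.6]
grip_width: 0.004
grip_force: 2.1
```

>>> {"method": "jog_arm", "body": {
  "moves": [0.001,0.001,0,0,0,0,-1,0.002,0.001,0,0,0,0,-1,0.003,0.002,0,0,0,0,-1,0.004,0.003,0,0,0,0,-1,0.005,0.003,0,0,0,0,-1,0.005,0.003,0,0,0,0,-1,0.005,0.003,0,0,0,0,-1,0.005,0.003,0,0,0,0,-1]
}}

```text
time: 10.4
position: [0.5124, -0.118, 0.0785]
tool_rot: [-3.14, 0.0, 0.005]
ft_force: [-5.3, 6.6, 2.2]
grip_width: 0.007
grip_force: 3.9
```

Run:
```python
from h import *
im=grab('wrist','w4'); print(im['state']['position'],im['state']['ft_force'])
```

```text
[ 0.51244272 -0.11804224  0.07850348] [-5.26940552  6.64270292  2.20171774]
```

View pics/w4.png

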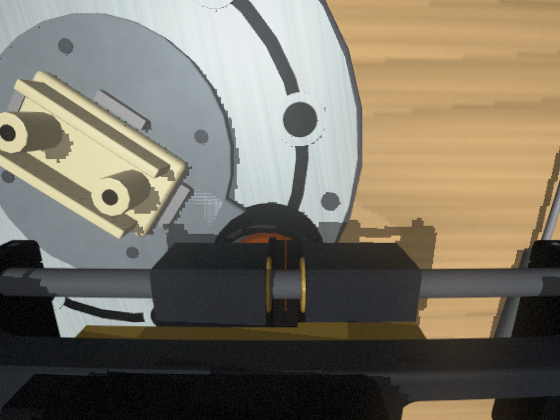

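The tip has stopped moving while the force rises to 8.5 N, so the table looks locked. The bosses are at (8,132) and (110,197). I'll back off to the middle of the collar, lift straight out and check.

>>> {"method": "jog_arm", "body": {
  "moves": [-0.015,-0.01,0,0,0,0,-1,-0.03,-0.02,0,0,0,0,-1,-0.04,-0.028,0,0,0,0,-1,-0.04,-0.028,-0.04,0,0,0,-1,-0.04,-0.028,-0.12,0,0,0,-1,-0.04,-0.028,-0.24,0,0,0,-1,-0.04,-0.028,-0.36,0,0,0,-1,-0.04,-0.028,-0.4,0,0,0,-1]
}}

```text
time: 11.45
position: [0.5036, -0.1115, 0.2021]
tool_rot: [3.139, -0.001, 0.008]
ft_force: [-1.3, -0.1, -0.0]
grip_width: 0.004
grip_force: 0.0
```

>>> {"method": "jog_arm", "body": {
  "moves": [-0.05,0.04,-0.03,0,0,0,-1,-0.1,0.12,-0.06,0,0,0,-1,-0.1,0.24,-0.06,0,0,0,-1,-0.1,0.36,-0.06,0,0,0,-1,-0.1,0.46,-0.06,0,0,0,-1,-0.1,0.54,-0.06,0,0,0,-1,-0.1,0.56,-0.06,0,0,0,-1,-0.1,0.56,-0.06,0,0,0,-1]
}}

```text
time: 12.45
position: [0.4719, -0.2783, 0.2166]
tool_rot: [-3.141, 0.0, 0.0]
ft_force: [-0.4, -0.2, -0.3]
grip_width: 0.003
grip_force: 0.0
```

Run:
```python
from h import *
W=grab('wrist','w5');T=grab('top','t5');S=grab('scene','s5')
def knob(im,box=None):
    m=cv2.inRange(cv2.cvtColor(im['pixels'],cv2.COLOR_RGB2HSV),(3,150,100),(18,255,255))
    if box: k=m*0;x0,y0,x1,y1=box;k[y0:y1,x0:x1]=m[y0:y1,x0:x1];m=k
    M=cv2.moments(m,True);return (M['m10']/M['m00'],M['m01']/M['m00']),M['m00']
for im,b in ((T,(200,175,335,305)),(S,(235,140,360,250)),(W,None)):
    uv,n=knob(im,b); print(np.round(uv,1),n,*[np.round(ray(im,uv,z),4) for z in (.069,.075)])
a=T['pixels'][170:310,195:335]
c=np.hstack([cv2.resize(x,(400,400),interpolation=cv2.INTER_CUBIC) for x in (a,W['pixels'])]);cv2.imwrite('pics/c5.png',c[:,:,::-1])
print(W['state']['ft_force'],W['state']['time'])
```

```text
[302.2 267. ] 285.0 [ 0.4974 -0.1088  0.069 ] [ 0.4979 -0.1083  0.075 ]
[265.1 171.4] 171.0 [ 0.4911 -0.1065  0.069 ] [ 0.496 -0.106  0.075]
[111.6 170.8] 2059.0 [ 0.4968 -0.1059  0.069 ] [ 0.4977 -0.1093  0.075 ]
[-0.42218512 -0.15033793 -0.33168534] 12.45
```

View pics/c5.png

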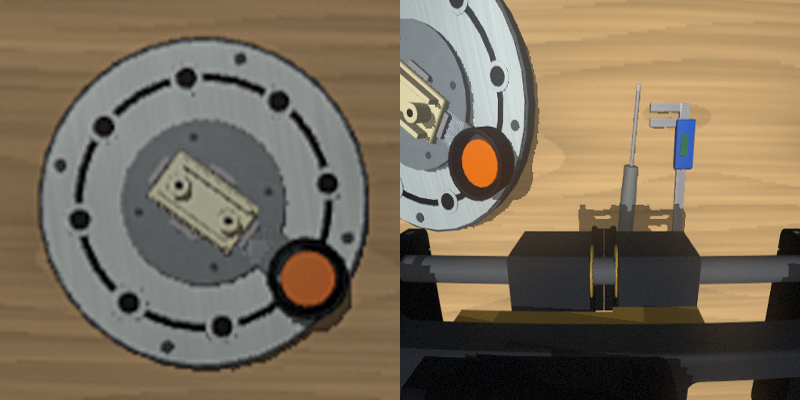

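The knob now covers the green hole at about (0.497,-0.108). The views agree with its top at 75 mm to the same 2 mm as at the start, against a 6 mm mismatch at 69 mm, so the plunger is fully out. The part is seated and the tools haven't moved.

```bash
python3 -c "
from bench import ctrl
print(ctrl.close_job())"
```

```text
the job is handed in; nothing more can be done
None
```

I pressed the plunger, turned the table one hole anticlockwise to the green bushing and let the plunger spring fully out and lock there; the job is handed in at about 12.5 s, with the printed part still seated and the other bench items not touched.

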